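# Pack the four-piece sample kit into the carrier

### The arm

A 6-joint arm with a two-finger parallel gripper is mounted at the origin on a cart in front of the work surface, level with it; the furniture and walls round the work are solid. World frame = base frame: x ahead of the robot, y to its left, z up, the work surface at z = 0. Lengths are in mm, angles in rad, forces in N, time in s.
With the tool pointing down it reaches from about 350 to 975 mm from the base axis. Payload 17.4 kg.
Tool frame: the origin (TCP) lies midway between the tips of the shut fingers; the grasp point (between the pads) lies 19 mm behind it; z points along the fingers, y is the line along which they close (so a half turn about z gives the same grasp; the last joint's range is limited). The gripper opens to 85 mm and grips with 20 to 120 N. Pads are 22 mm wide; open, the fingers measure 114 mm over their backs; the gripper's body (76 mm by 85 mm) begins 54 mm behind the grasp point. The pads swing forward as they close: fully open they stand 13 mm farther back than shut.
Start: joints at [-0.038, 0.116, 1.442, -0, 1.584, -0.038], TCP at [675.006, -0.009, 231.303] pointing down, gripper open.
Joint ranges: [-2.83, 2.83], [-0.83, 2.19], [0.07, 2.5], [-1.14, 4.28], [0.01, 3], [-2.97, 2.97]. Speed limits (rad/s): [1.89, 1.89, 2.22, 3.14, 3.14, 3.14].

### API

Orientations are given as a rotation vector (axis times angle).
In Python, from workcell import env gives the robot as it stands. Calls block until the motion is done:
- env.reach(position, orientation): joint-space move of the TCP to a pose.
- env.movel(position, orientation=None, max_speed=150): straight line of the TCP; orientation=None keeps the orientation; max_speed is the mean speed in mm/s.
- env.move_j(angles): joint-space move.
- env.gripper_to(opening, newtons=None): opening from 0.0 (shut) to 1.0 (fully open); newtons is the grip in N (None keeps the last); returns when the fingers have stopped.
- env.sleep(seconds).
- env.solve_ik(position, orientation): joint angles nearest the present ones, or None.
- env.observe(): the state.
- env.capture(name): name is "scene" or "side" or "wrist"; returns a dict with "pixels" (384x512x3 uint8, blue, green, red), "z_map" (384x512 float32, mm along the optical axis (not along the pixel's ray), 0 where there is no reading), "fx", "fy", "cx", "cy" (pixels), "view" (4x4, takes a point from world to camera coordinates); the wrist camera has in their place "tool_from_camera" (4x4, takes a point from camera to tool coordinates, whose origin is the TCP and whose axes are the flange's). Camera axes: x right, y down, z forward; pixel columns grow to the right and rows downward; lengths in mm; the calibration is good to about 2 mm. A picture is of the moment at which its call begins: read the wrist's pose just before it.
A pose or a line that the arm cannot do raises env.IKError and nothing moves.
- env.job_done(): hands the job in; it is judged then, once.
The state is a dict: "t": time; "qpos": joint angles; "joint_velocities": joint speeds; "joint_efforts": joint torques, N m; "tcp_pos": TCP position; "orientation": TCP orientation; "force": force on the tool from outside, world axes, zero at the start; "ft_torque": the same for the moment, N m; "opening": opening from 0.0 (shut) to 1.0 (fully open); "grip_force": force on a finger pad.
Only numpy, scipy, OpenCV 4.12 (cv2) and the standard library are available. Lean on these libraries where they do the work, as an engineer would, in place of code of your own. Each camera call takes 0.05 s, during which the arm holds its last target. There are 200 camera calls.

### The job

Pack the sample kit into the carrier tray, one piece standing in each insert: the small beaker in the wide square pocket, the deep little porcelain crucible in the round seat, the bottle with the dropper bulb in the middle-sized square pocket, and the test tube that stands in the heating block in the tall narrow socket. Leave the look-alikes standing where they are (the shallow evaporating dish, the amber bottle with the screw cap, the large beaker and the tubes in the wire rack), and let go of everything at the end.

Things in the scene. Friction and masses are not known exactly. Their poses are not given: they have to be found in the camera images.
- test_tube: glass test tube with pink filling, standing in a well of the heating block: 19 mm diameter, 126 mm long, 25 g. Origin: centre of its bottom, z up the tube. The fixed block (aluminium, 70 x 96 mm, on a white foot 100 x 124 mm) is 82 mm high, its wells 21 mm wide and 56 mm deep: 70 mm of the tube stand free above it, and it must be drawn 56 mm straight up. The other wells are empty
- small_beaker: the smaller glass beaker, 71 mm tall, wall about 48 mm across, rim 54 mm (60 mm over the spout, which points to its +y), 61 g. Origin: bottom, at the middle of the outline; z up. The larger beakers are not meant
- crucible: small deep white porcelain crucible, a cup 39 mm tall, 45 mm across the rim, tapering to a 26 mm foot, 45 g. Origin: centre of its foot, z up. Can be gripped across its rim
- dropper_bottle: small brown bottle with a black rubber dropper bulb on top: round body 33 mm in diameter up to about 65 mm, 102 mm tall with the bulb, 70 g. Origin: centre of its bottom, z up
- insert_wide: grey insert with the widest pocket, for the small beaker: 98 x 98 mm outside, pocket 82 x 82 mm, rim 28 mm and pocket floor 6 mm above its origin (centre of its underside, z up). The four inserts stand two by two, 102 mm apart, in any order, fixed in the carrier (fixed, 216 mm square, rim 16 mm); their origins lie 5 mm above the worktop
- insert_round: grey low insert with a round seat, fixed in the carrier: 98 x 98 mm outside, seat 64 mm in diameter, rim 20 mm and seat floor 6 mm above its origin. Origin: centre of its underside, z up. For the crucible
- insert_square: grey insert with thick walls and a middle-sized pocket, fixed in the carrier: 98 x 98 mm outside, square pocket 54 x 54 mm, rim 34 mm and pocket floor 6 mm above its origin. Origin: centre of its underside, z up. For the dropper bottle
- insert_tower: grey insert with a tall narrow square socket in its middle, fixed in the carrier: foot plate 98 x 98 mm, socket 54 mm square outside, 36 mm square inside, rim 62 mm and socket floor 6 mm above its origin. Origin: centre of its underside, z up. For the test tube, which may lean in it
- evaporating_dish: look-alike, stays where it is: shallow white porcelain dish, 69 mm across, 29 mm tall, loose. Origin: centre of its foot, z up
- amber_bottle: look-alike, stays where it is: larger brown bottle with a black screw cap and no bulb, 55 mm in diameter, 112 mm tall, 190 g, loose. Origin: centre of its bottom, z up
Mind the look-alikes: they are no part of the job. Several things have the shape of the amber_bottle; the one meant has the colours described above. Leave any turquoise look-alike of the crucible alone.

How it is judged:
By the outcome, as a careful person would: the job done as asked, in the order asked, and still so for the second after the job is handed in, with the robot touching nothing.
It also fails if it takes over 115 s, if anything falls off the work surface, if the arm or the gripper's body presses on something with over 40 N, if the wrist force passes 120 N, or if a joint passes its speed limit or range.

## Working session

There is one attempt and no reset: what is moved stays moved. The work goes in short steps, each a Python script; the robot and the scene stay as the last script left them, time stands still between calls to the robot, and variables do not carry over. Pictures are saved under pics/ and viewed, at most 14 in all, crops included, and the job is handed in when it is done.

```bash
mkdir -p pics; ls
cat > h.py <<'E'
import numpy as np, cv2, pickle
from workcell import env
def cap(n):
    o=env.observe(); c=env.capture(n); c['obs']=o; return c
def world(c):
    z=c['z_map'].astype(float); v,u=np.mgrid[:z.shape[0],:z.shape[1]]
    p=np.stack([(u-c['cx'])/c['fx']*z,(v-c['cy'])/c['fy']*z,z,np.ones_like(z)],-1)
    if 'view' in c: T=np.linalg.inv(c['view'])
    else:
        T=np.eye(4); T[:3,:3]=cv2.Rodrigues(np.array(c['obs']['orientation'],float))[0]; T[:3,3]=c['obs']['tcp_pos']; T=T@c['tool_from_camera']
    w=(p@T.T)[...,:3]; w[z==0]=np.nan; return w
E
python3 - <<'E'
from h import *
d={}
for n in("scene","side"):
    c=cap(n); pickle.dump(c,open(n+'.pkl','wb')); cv2.imwrite(f'pics/{n}0.png',cv2.resize(c['pixels'],(800,600)))
    print(n,np.linalg.inv(c['view']).round(2).tolist(),c['fx'])
print(env.observe())
E
```

```text
pics
scene [[0.66, -0.49, 0.57, 67.8], [-0.75, -0.43, 0.5, -522.66], [0.01, -0.76, -0.65, 647.06], [0.0, 0.0, 0.0, 1.0]] 352.49736157224714
side [[-0.9, -0.19, 0.38, 187.38], [-0.43, 0.43, -0.79, 760.93], [-0.02, -0.88, -0.47, 555.26], [0.0, 0.0, 0.0, 1.0]] 383.8050173706115
{'t': 0.1, 'qpos': array([-3.78213464e-02,  1.16454518e-01,  1.44217269e+00,  1.01824638e-05,
        1.58399212e+00, -3.78158607e-02]), 'joint_velocities': array([ 0.00048149, -0.00057963, -0.00043359,  0.00172278, -0.00148756,
        0.00053709]), 'joint_efforts': array([ 3.27868773e-03, -7.33665347e+01, -6.33786607e+01,  1.28913316e-04,
        5.13536113e-03,  3.94035328e-05]), 'tcp_pos': array([ 6.74842471e+02, -1.44269515e-02,  2.30640874e+02]), 'orientation': array([-2.22091001e+00, -2.22089812e+00,  1.08442451e-03]), 'force': array([-0.18960001,  0.82897904,  0.13011907]), 'ft_torque': array([ 0.03939107,  0.02927191, -0.01531578]), 'grip_force': 0.0, 'opening': 1.0003477495387754}
```

View pics/scene0.png

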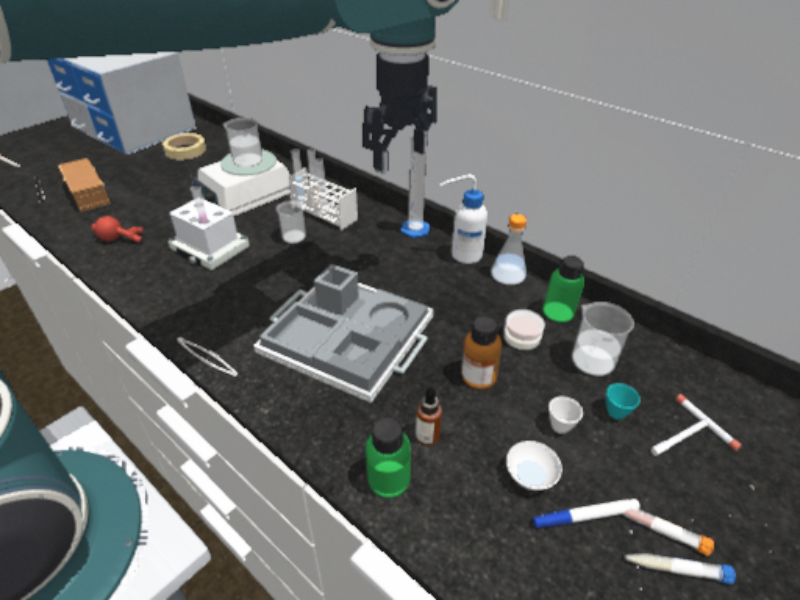

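View pics/side0.png

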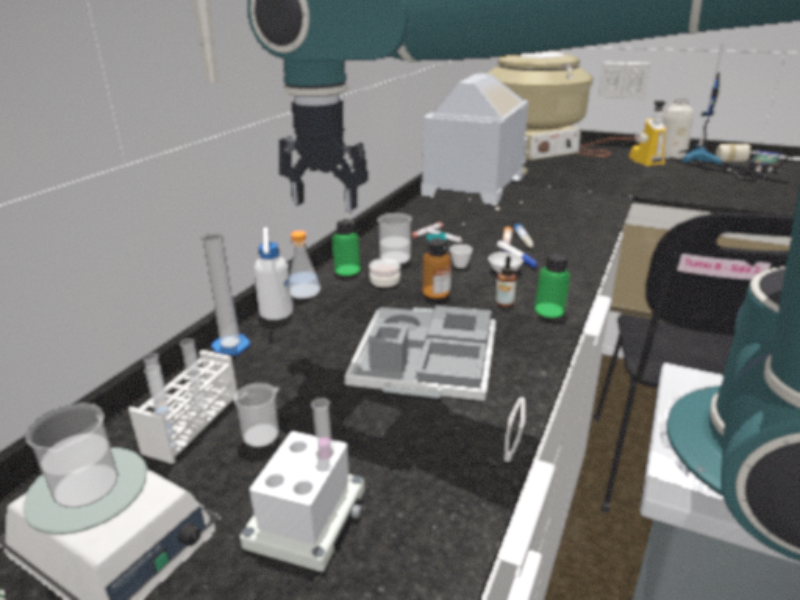

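The scene view shows the small beaker at (292,222), the heating-block tube at (201,212), the carrier at (345,330), the dropper bottle at (429,418) and the crucible at (565,415). Next I'll build a top-down map from the depth data.

Run:
```python
from h import *
H=np.full((600,800,3),0,np.uint8); Z=np.full((600,800),-99.)
# col: y 520 -> -520 (1.3mm/px), row: x 950->170
for n in("scene","side"):
    c=pickle.load(open(n+'.pkl','rb')); w=world(c)
    for p,q in zip(w.reshape(-1,3),c['pixels'].reshape(-1,3)):
        if np.isnan(p).any() or p[2]>170 or p[2]<-20: continue
        j=int((520-p[1])/1.3); i=int((950-p[0])/1.3)
        if 0<=i<599 and 0<=j<799:
            for a in(0,1):
                for b in (0,1):
                    if p[2]>Z[i+a,j+b]: Z[i+a,j+b]=p[2]; H[i+a,j+b]=q
    def pr(l,u,v):
        u=int(u*.64);v=int(v*.64); print(n,l,w[v,u].round(0),w[v-2:v+3,u-2:u+3].reshape(-1,3)[:,2].round(0)[::6])
    for l,u,v in ([("beaker",292,235),("beakerrim",292,206),("tube",202,213),("block",205,235),("dropbulb",430,400),("dropbody",428,430),("cruc",565,405),("crucwall",563,425),("dish",533,468),("amber",484,330),("table",420,520),("pocketwide",305,330),("tower rim",337,270),("seat",390,315),("sq",358,345)] if n=="scene" else [("beaker",260,430),("tube",322,420),("block",300,470),("dropbulb",507,268)]): pr(l,u,v)
for k in range(0,1000,100):
    j=int((520-(500-k))/1.3); H[:,j]=H[:,j]//2+60; cv2.putText(H,str(500-k),(j,12),0,.4,(0,255,255))
for x in range(200,950,100):
    i=int((950-x)/1.3); H[i]=H[i]//2+60; cv2.putText(H,str(x),(0,i),0,.4,(0,255,255))
cv2.imwrite('pics/top.png',H); np.save('Z.npy',Z)
```

```text
scene beaker [623. 240.  23.] [29. 27. 23. 17. 14.]
scene beakerrim [658. 275.  62.] [69. 63. 62. 56. 54.]
scene tube [489. 319. 103.] [112. 108. 103. 100.  96.]
scene block [477. 304.  68.] [70. 70. 68. 65. 60.]
scene dropbulb [ 440. -258.   84.] [88. 87. 84. 81. 79.]
scene dropbody [ 430. -264.   36.] [40. 40. 36. 34. 29.]
scene cruc [ 600. -379.   25.] [33. 28. 25. 25. 23.]
scene crucwall [ 566. -394.   26.] [33. 30. 26. 23. 18.]
scene dish [ 494. -394.    7.] [ 9. 11.  7.  9.  8.]
scene amber [ 569. -249.  112.] [112. 112. 112. 112. 111.]
scene table [ 342. -325.    1.] [ 0. -1.  1. -0.  2.]
scene pocketwide [465.  21.  13.] [13. 13. 13. 13. 12.]
scene tower rim [568.  49.  67.] [70. 68. 67. 65. 59.]
scene seat [587. -56.  11.] [13. 15. 11. 14. 11.]
scene sq [500. -67.  13.] [15. 14. 13. 12. 13.]
side beaker [625. 278.  30.] [39. 32. 30. 27. 24.]
side tube [485. 333. 136.] [142. 139. 136. 133. 131.]
side block [501. 361.  82.] [83. 82. 82. 83. 83.]
side dropbulb [ 441. -243.   80.] [ 8. 80. 80. 78. 75.]
```

View pics/top.png

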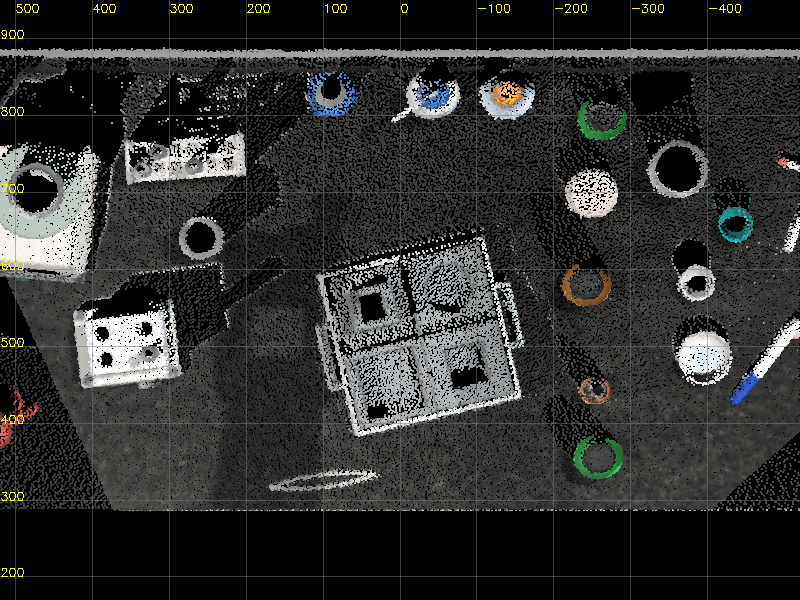

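The map agrees with the given sizes: beaker at about (640,262), crucible (583,-384), dropper bottle (445,-252), tube (495,329), carrier centre (514,-24), turned about 13°. Next I'll refine these with fits.

```bash
cat > fit.py <<'E'
from h import *
from scipy.optimize import minimize, least_squares
P=[];C=[]
S=[]
for k,n in enumerate(("scene","side")):
    c=pickle.load(open(n+'.pkl','rb')); w=world(c).reshape(-1,3); m=~np.isnan(w).any(1); P.append(w[m]); S.append(np.full(m.sum(),k))
P=np.concatenate(P);S=np.concatenate(S)
def sel(x,y,r,z0,z1): return (np.hypot(P[:,0]-x,P[:,1]-y)<r)&(P[:,2]>z0)&(P[:,2]<z1)
def circ(name,x,y,r,z0,z1,R):
    for k in (0,1,2):
        m=sel(x,y,r,z0,z1)&((S==k)|(k==2)); q=P[m]
        if len(q)<8: print(name,k,len(q)); continue
        s=least_squares(lambda a:np.hypot(q[:,0]-a[0],q[:,1]-a[1])-R,[x,y],loss='soft_l1',f_scale=1.5)
        f=least_squares(lambda a:np.hypot(q[:,0]-a[0],q[:,1]-a[1])-a[2],[x,y,R],loss='soft_l1',f_scale=1.5)
        print(name,k,len(q),s.x.round(1),'cost',round(s.cost/len(q),2),'free',f.x.round(1),'zmax',q[:,2].max().round(0))
circ('beaker wall',640,262,40,15,55,24)
circ('beaker rim',640,262,40,66,75,27)
circ('cruc rim',583,-384,32,35,42,22.5)
circ('dropper body',445,-252,26,15,55,16.5)
circ('dropper bulb',445,-252,26,80,105,6)
circ('tube',495,329,22,95,160,9.5)
circ('amber',580,-240,40,20,80,27.5)
circ('dish',485,-395,50,22,32,34)
m=(np.hypot(P[:,0]-514,P[:,1]+24)<150)&(P[:,2]>5)&(P[:,2]<75); q=P[m]
def model(a,b):
    u=np.abs(a)-51; h=np.full(a.shape,np.nan)
    for sa,sb,t in((1,1,'t'),(1,-1,'r'),(-1,1,'w'),(-1,-1,'s')):
        A=a-51*sa;B=b-51*sb; M=np.maximum(abs(A),abs(B)); I=M<49
        if t=='t': v=np.where(M<18,11,np.where(M<27,67,np.nan))
        if t=='r': v=np.where(np.hypot(A,B)<32,11,25)
        if t=='w': v=np.where(M<41,11,33)
        if t=='s': v=np.where(M<27,11,39)
        h[I]=v[I]
    return h
def cost(p):
    c,s=np.cos(p[2]),np.sin(p[2]); d=q[:,:2]-p[:2]; a=c*d[:,0]+s*d[:,1]; b=-s*d[:,0]+c*d[:,1]
    h=model(a,b); e=np.abs(h-q[:,2]); return np.nan_to_num(np.minimum(e,12),nan=6).mean()
best=min((minimize(cost,[514+i,-24+j,t],method='Nelder-Mead',options=dict(initial_simplex=[[514+i,-24+j,t],[520+i,-24+j,t],[514+i,-18+j,t],[514+i,-24+j,t+.08]])) for i in(-4,4) for j in(-4,4) for t in(.2,-.2)),key=lambda r:r.fun)
print('carrier',best.x,best.fun)
x,y,t=best.x; R=np.array([[np.cos(t),-np.sin(t)],[np.sin(t),np.cos(t)]])
for n,v in dict(tower=(1,1),round=(1,-1),wide=(-1,1),square=(-1,-1)).items(): print(n,(np.array([x,y])+R@(51*np.array(v))).round(1))
E
python3 fit.py
python3 - <<'E'
from h import *
c=pickle.load(open('side.pkl','rb'))['pixels']
a=cv2.resize(c[235:365,140:260],(480,520),interpolation=cv2.INTER_CUBIC)
cv2.imwrite('pics/blk.png',a)
E
```

```text
beaker wall 0 210 [642.6 257.7] cost 0.8 free [642.5 257.6  23.8] zmax 55.0
beaker wall 1 477 [640.5 261. ] cost 0.41 free [640.4 261.1  23.9] zmax 55.0
beaker wall 2 687 [640.5 260.5] cost 0.87 free [640.7 260.4  24.2] zmax 55.0
beaker rim 0 62 [642.1 256.8] cost 1.49 free [642.3 257.5  25.4] zmax 73.0
beaker rim 1 135 [639.4 261.1] cost 1.48 free [640.1 260.8  25.4] zmax 72.0
beaker rim 2 197 [639.8 260.1] cost 1.88 free [640.4 260.2  25.3] zmax 73.0
cruc rim 0 95 [ 582.2 -386.6] cost 0.92 free [ 582.5 -386.7   21.2] zmax 41.0
cruc rim 1 34 [ 580.7 -381.3] cost 1.96 free [ 581.  -382.    20.6] zmax 40.0
cruc rim 2 129 [ 582.  -385.3] cost 1.75 free [ 582.3 -385.8   21. ] zmax 41.0
dropper body 0 180 [ 444.6 -255.4] cost 0.17 free [ 444.3 -255.6   16.2] zmax 55.0
dropper body 1 138 [ 443.  -253.1] cost 0.9 free [ 443.  -253.    16.5] zmax 55.0
dropper body 2 318 [ 443.9 -254.3] cost 0.76 free [ 444.6 -254.3   17.3] zmax 55.0
dropper bulb 0 55 [ 445.2 -255.6] cost 0.86 free [ 443.1 -257.1    4.2] zmax 102.0
dropper bulb 1 29 [ 443.1 -251.7] cost 0.98 free [ 442.9 -250.7    5.1] zmax 
[... 209 characters left out ...]
7.5   7.9] zmax 153.0
tube 2 428 [491.6 326.4] cost 0.78 free [490.9 326.7   8.6] zmax 153.0
amber 0 445 [ 583.4 -244.8] cost 0.34 free [ 583.1 -244.9   27.2] zmax 80.0
amber 1 325 [ 582.1 -242.7] cost 1.03 free [ 582.  -242.3   27.1] zmax 80.0
amber 2 770 [ 582.8 -243.7] cost 0.84 free [ 583.5 -243.8   28.2] zmax 80.0
dish 0 243 [ 483.9 -396.4] cost 1.28 free [ 484.8 -396.2   32.4] zmax 32.0
dish 1 69 [ 483.5 -391.9] cost 1.75 free [ 483.9 -392.3   32.6] zmax 30.0
dish 2 312 [ 483.8 -395.3] cost 1.72 free [ 484.7 -395.5   32.3] zmax 32.0
carrier [ 5.16604434e+02 -2.53526635e+01  2.31331548e-01] 4.717987121893196
tower [554.6  36. ]
round [577.9 -63.3]
wide [455.3  12.6]
square [478.7 -86.7]
```

View pics/blk.png

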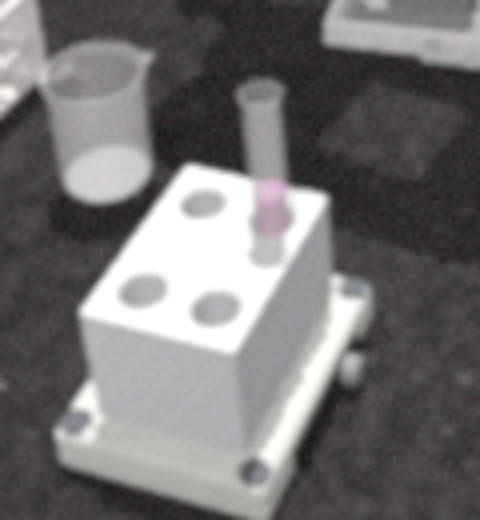

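Everything fits the given sizes, but the two cameras differ by about 4 mm in y, so I'll refine with the wrist camera from hover poses.

```bash
cat >> h.py <<'E'
from scipy.optimize import least_squares
def down(phi):
    y=np.array([np.cos(phi),np.sin(phi),0]); z=np.array([0,0,-1.]); x=np.cross(y,z)
    return cv2.Rodrigues(np.column_stack([x,y,z]))[0].ravel()
def circ(q,x,y,R):
    f=least_squares(lambda a:np.hypot(q[:,0]-a[0],q[:,1]-a[1])-R,[x,y],loss='soft_l1',f_scale=1.5)
    g=least_squares(lambda a:np.hypot(q[:,0]-a[0],q[:,1]-a[1])-a[2],[x,y,R],loss='soft_l1',f_scale=1.5)
    return len(q),f.x.round(1),round(f.cost/max(len(q),1),2),g.x.round(1)
def near(w,x,y,r,z0,z1):
    q=w.reshape(-1,3); q=q[~np.isnan(q).any(1)]
    return q[(np.hypot(q[:,0]-x,q[:,1]-y)<r)&(q[:,2]>z0)&(q[:,2]<z1)]
def st(l=''):
    o=env.observe(); print(l,'t',round(o['t'],1),o['tcp_pos'].round(1),'op',round(o['opening'],3),'grip',round(o['grip_force'],1),'F',o['force'].round(1)); return o
E
python3 - <<'E'
from h import *
c=cap('wrist'); pickle.dump(c,open('w0.pkl','wb'))
print(c['tool_from_camera'].round(2).tolist(), c['fx'])
env.reach([641,260,190],down(np.radians(-45))); st()
print(env.observe()['qpos'].round(2))
d=cap('wrist'); pickle.dump(d,open('w1.pkl','wb'))
cv2.imwrite('pics/w1.png',np.hstack([cv2.resize(c['pixels'],(400,300)),cv2.resize(d['pixels'],(400,300))]))
w=world(d)
print('rim',circ(near(w,641,260,40,66,75),641,260,27)); print('wall',circ(near(w,641,260,40,15,55),641,260,24))
E
```

```text
[[0.0, -0.96, -0.27, 67.34], [1.0, 0.0, 0.0, 0.29], [-0.0, -0.27, 0.96, -143.26], [0.0, 0.0, 0.0, 1.0]] 274.16231605053304
 t 1.2 [641.2 259.4 190.1] op 1.002 grip 0.0 F [ 0.3 -0.4  0.3]
[ 0.35  0.17  1.45 -0.    1.52  1.13]
rim (660, array([642.2, 258.4]), np.float64(1.46), array([642.1, 258.3,  25.4]))
wall (663, array([643. , 259.1]), np.float64(0.14), array([642.8, 258.9,  23.6]))
```

View pics/w1.png

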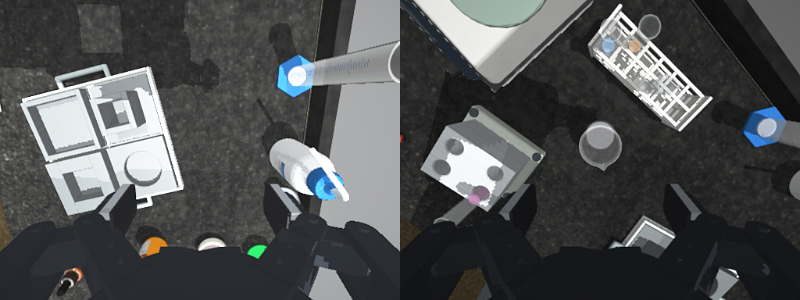

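The wrist views show the whole carrier, and the beaker with its spout across the closing direction. I'll fit the carrier and tube from them, then pick and place the beaker.

```bash
cat > cfit.py <<'E'
from h import *
from scipy.optimize import minimize
src=open('fit.py').read(); exec(src[src.index('def model'):src.index('best=')])
def carrier(c):
    global q
    q=near(world(c),516,-25,150,5,75)
    r=min((minimize(cost,[516,-25,.23],method='Nelder-Mead',options=dict(initial_simplex=[[516,-25,.2],[516+i,-25,.2],[516,-25+j,.2],[516,-25,.3]])) for i in(-6,6) for j in(-6,6)),key=lambda r:r.fun)
    x,y,t=r.x; R=np.array([[np.cos(t),-np.sin(t)],[np.sin(t),np.cos(t)]])
    print(r.x.round(3),r.fun)
    return {n:(np.array([x,y])+R@(51*np.array(v))).round(1) for n,v in dict(tower=(1,1),round=(1,-1),wide=(-1,1),square=(-1,-1)).items()}
if __name__=='__main__':
    for f in ('w0','scene','side'): print(f,carrier(pickle.load(open(f+'.pkl','rb'))))
    print('tube',circ(near(world(pickle.load(open('w1.pkl','rb'))),491,326,22,95,160),491,326,9.5))
E
python3 cfit.py
python3 - <<'E'
from h import *
p=[642.5,258.8]; o=down(np.radians(-45))
env.reach([*p,100],o)
env.movel([*p,27],max_speed=100)
env.gripper_to(0.4,30); st('grip')
env.movel([*p,130],max_speed=200); st('lift')
E
```

```text
[ 5.14128e+02 -2.64550e+01  2.35000e-01] 3.3514729296326884
w0 {'tower': array([551.9,  35. ]), 'round': array([575.6, -64.2]), 'wide': array([452.7,  11.3]), 'square': array([476.4, -87.9])}
[ 5.16805e+02 -2.52190e+01  2.34000e-01] 4.46900384534105
scene {'tower': array([554.6,  36.2]), 'round': array([578.2, -63. ]), 'wide': array([455.4,  12.6]), 'square': array([479. , -86.6])}
[ 5.14543e+02 -2.63850e+01  2.30000e-01] 4.844301613751039
side {'tower': array([552.5,  34.9]), 'round': array([575.8, -64.4]), 'wide': array([453.2,  11.6]), 'square': array([476.5, -87.7])}
tube (1039, array([490. , 324.7]), np.float64(0.23), array([491.8, 324.8,   8. ]))
grip t 3.0 [642.8 259.1  27.9] op 0.585 grip 27.9 F [-1.2  0.9  5.7]
lift t 3.7 [642.  258.6 128.5] op 0.585 grip 29.7 F [-0.6  0.3 -1.4]
```

Run:
```python
from h import *
p=[453.2,11.6]; o=down(.233)
env.reach([*p,130],o); st('above')
env.movel([*p,44],max_speed=150)
env.movel([*p,38.5],max_speed=30); st('down')
env.gripper_to(0.8); st('open')
env.movel([*p,130],max_speed=200)
env.reach([582,-385,150],down(np.pi/2)); st()
print(env.observe()['qpos'].round(2))
d=cap('wrist'); pickle.dump(d,open('w2.pkl','wb')); w=world(d)
print('cruc',circ(near(w,582,-385,35,35,42),582,-385,22.5),circ(near(w,582,-385,35,38,42),582,-385,22.5))
s=cap('side')['pixels']
cv2.imwrite('pics/w2.png',np.hstack([cv2.resize(d['pixels'],(400,300)),cv2.resize(s[180:270,210:330],(400,300))]))
```

```text
above t 5.0 [453.4  11.8 129.7] op 0.586 grip 29.7 F [-0.1  0.3 -0.7]
down t 6.0 [453.5  11.6  38.9] op 0.591 grip 29.3 F [ 1.1 -0.1  1.4]
open t 6.3 [453.2  11.6  38.5] op 0.799 grip 0.0 F [-0.1 -0.7 -0.5]
 t 8.6 [ 582.  -384.3  149.6] op 0.8 grip 0.0 F [ 0.6  0.1 -0.1]
[-0.62  0.2   1.48  0.    1.46 -2.19]
cruc (421, array([ 581.3, -387.3]), np.float64(0.98), array([ 581.8, -387.2,   21.1])) (289, array([ 581.9, -387.2]), np.float64(0.67), array([ 582. , -387.2,   21.4]))
```

View pics/w2.png

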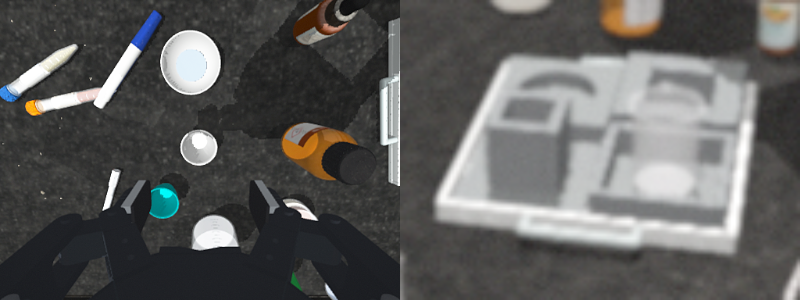

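The beaker stands upright in the wide pocket. The white crucible is at (199,147) in the wrist view, clear of its neighbours, so it's next.

Run:
```python
from h import *
p=[581.8,-386.8]; o=down(np.pi/2)
env.gripper_to(0.9)
env.movel([*p,60],max_speed=200)
env.movel([*p,17],max_speed=100)
env.gripper_to(0.3,25); a=st('grip')
env.movel([*p,140],max_speed=200); a=st('lift')
if a['opening']>.42:
    p=[576,-64]; o=down(.233+np.pi/2)
    env.reach([*p,140],o); st('above')
    env.movel([*p,34],max_speed=150)
    env.movel([*p,28.5],max_speed=30); st('down')
    env.gripper_to(0.7); st('open')
    env.movel([*p,140],max_speed=200)
    env.reach([444,-255,190],down(np.pi/2)); st()
    d=cap('wrist'); pickle.dump(d,open('w3.pkl','wb')); w=world(d)
    print('body',circ(near(w,444,-255,26,10,55),444,-255,16.5)); print('bulb',circ(near(w,444,-255,26,80,105),444,-255,6))
    s=cap('side')['pixels']
    cv2.imwrite('pics/w3.png',np.hstack([cv2.resize(d['pixels'],(400,300)),cv2.resize(s[180:270,210:330],(400,300))]))
```

```text
grip t 10.6 [ 582.1 -387.    17.8] op 0.494 grip 25.1 F [-0.8  0.6  6.6]
lift t 11.3 [ 581.4 -386.5  138.4] op 0.491 grip 25.4 F [-0.5  1.  -0.1]
above t 12.6 [576.2 -64.9 139.9] op 0.493 grip 25.4 F [ 0.4 -0.9 -0.9]
down t 13.8 [576.3 -64.1  28.9] op 0.496 grip 25.6 F [0.5 0.3 1.6]
open t 14.1 [575.9 -64.   28.4] op 0.699 grip 0.0 F [-0.2 -0.4  0.5]
 t 15.7 [ 444.4 -254.4  189.2] op 0.7 grip 0.0 F [ 0.2  0.1 -0.7]
body (190, array([ 443.2, -256.1]), np.float64(0.02), array([ 443.6, -256.2,   16.8]))
bulb (213, array([ 443.6, -256. ]), np.float64(1.16), array([ 442.5, -256.1,    4.7]))
```

View pics/w3.png

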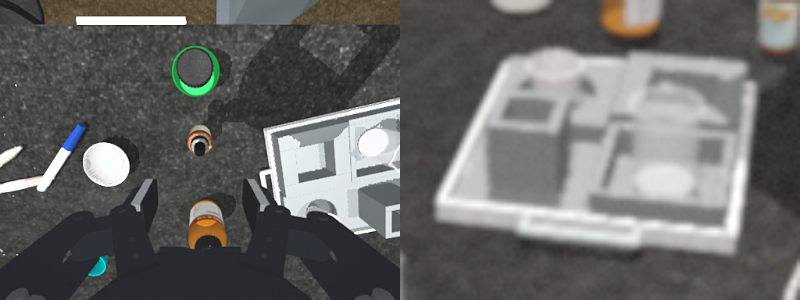

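The crucible sits in the round seat. The dropper bottle is at (200,140) in the wrist view, isolated.

Run:
```python
from h import *
p=[443.4,-255.9]; o=down(np.pi/2)
env.reach([*p,150],o)
env.movel([*p,34],max_speed=120)
env.gripper_to(0.2,30); a=st('grip')
env.movel([*p,150],max_speed=200); a=st('lift')
if a['opening']>.3:
    p=[477,-87.4]; o=down(.233+np.pi/2)
    env.reach([*p,150],o); st('above')
    env.movel([*p,51],max_speed=150)
    env.movel([*p,45.5],max_speed=30); st('down')
    env.gripper_to(0.58); st('open')
    env.movel([*p,180],max_speed=200)
    env.reach([440,270,260],down(np.radians(-45))); st()
    d=cap('wrist'); pickle.dump(d,open('w4.pkl','wb')); w=world(d)
    for z in(90,110,130): print('tube',circ(near(w,491,326,24,z,z+20),491,326,9.5))
    s=cap('side')['pixels']
    cv2.imwrite('pics/w4.png',np.hstack([cv2.resize(d['pixels'],(400,300)),cv2.resize(s[180:270,210:330],(400,300))]))
```

```text
grip t 17.6 [ 443.7 -256.    34.6] op 0.364 grip 31.0 F [0.2 0.9 5.4]
lift t 18.3 [ 443.  -255.6  148.6] op 0.366 grip 30.4 F [ 0.3 -0.  -1.4]
above t 19.1 [476.7 -87.2 149. ] op 0.364 grip 30.4 F [ 0.3 -0.1  0.1]
down t 20.2 [477.1 -87.4  45.8] op 0.367 grip 30.5 F [-0.3  0.1 -0.1]
open t 20.5 [477.  -87.4  45.6] op 0.578 grip 0.0 F [-2.1  1.   0.1]
 t 24.1 [440.  269.8 259.9] op 0.58 grip 0.0 F [ 1.  -0.3  0.2]
tube (158, array([484.9, 321.1]), np.float64(2.81), array([491.7, 325.6,   5.1]))
tube (25, array([490.9, 322.4]), np.float64(0.75), array([491.5, 325.1,   7.2]))
tube (49, array([491.2, 322.5]), np.float64(0.75), array([491.4, 325.1,   7.3]))
```

View pics/w4.png

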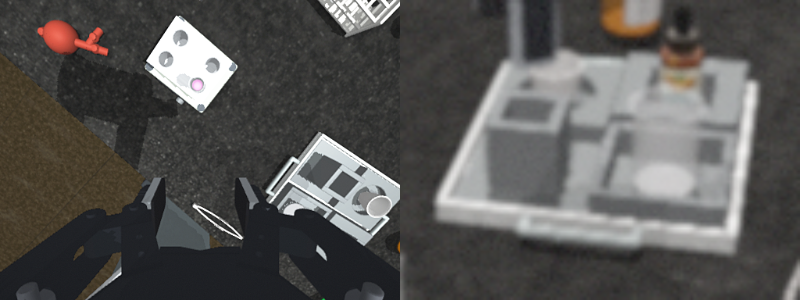

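The dropper bottle stands in the square pocket. The tube is at (197,86) in the wrist view, about (491.4,325.2) in world by consensus of the views.

Run:
```python
from h import *
p=[491.4,325.2]; o=down(.233)
env.reach([*p,200],o); st()
d=cap('wrist'); cv2.imwrite('pics/w5.png',d['pixels']); w=world(d)
for z in(90,120): print('tube',circ(near(w,491,326,22,z,z+30),491,326,9.5))
env.movel([*p,97],max_speed=120); st('low')
env.gripper_to(0.05,20); a=st('grip')
env.movel([*p,125],max_speed=60); a=st('lift')
env.movel([*p,190],max_speed=120); a=st('lift')
d=cap('wrist');s=cap('side')['pixels']
cv2.imwrite('pics/w6.png',np.hstack([cv2.resize(d['pixels'],(400,300)),cv2.resize(s[100:340,90:410],(400,300))]))
```

```text
t 25.1 [491.4 325.1 200.3] op 0.579 grip 0.0 F [ 0.  -0.1  0.4]
tube (190, array([491.4, 324.3]), np.float64(0.92), array([491. , 325.5,   7.8]))
tube (409, array([489.9, 325.9]), np.float64(1.19), array([490.9, 325.6,   7.7]))
low t 26.2 [491.8 325.4  97.9] op 0.577 grip 0.0 F [0.  0.3 0.7]
grip t 26.6 [491.7 325.4  97.6] op 0.215 grip 21.7 F [-0.7 -0.3  5. ]
lift t 27.2 [491.4 325.2 125. ] op 0.211 grip 21.3 F [-0.4 -0.3 -0.7]
lift t 27.9 [491.2 325.1 189.2] op 0.209 grip 21.3 F [-0.  -1.  -0.4]
```

View pics/w6.png

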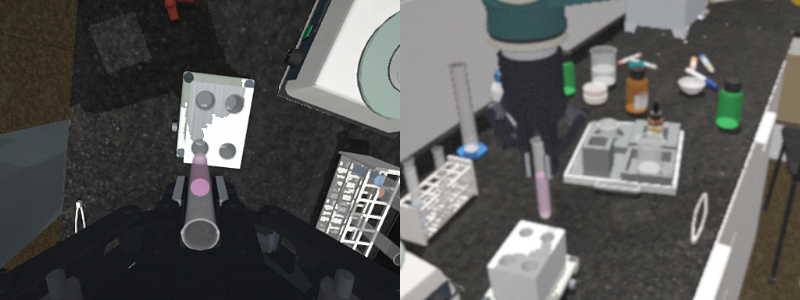

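The tube is held upright and clear of the block. Now the tower.

Run:
```python
from h import *
p=[552.6,35.2]; o=down(.233)
env.reach([*p,190],o); st('above')
env.movel([*p,130],max_speed=100); st()
env.movel([*p,88],max_speed=80); st()
env.movel([*p,82.8],max_speed=20); st('down')
env.gripper_to(0.45); st('open')
env.movel([*p,230],max_speed=150)
env.reach([450,270,260],o); st()
d=cap('scene')['pixels'];s=cap('side')['pixels']
cv2.imwrite('pics/f.png',np.hstack([cv2.resize(d[140:330,120:440],(400,300)),cv2.resize(s[110:270,140:360],(400,300))]))
```

```text
above t 29.1 [552.6  36.1 189.9] op 0.209 grip 21.3 F [0.3 0.1 0.3]
 t 29.9 [552.9  35.3 130.5] op 0.206 grip 21.3 F [-0.2  0.7  0.2]
 t 30.6 [552.7  35.2  88.1] op 0.212 grip 21.3 F [-0.5 -0.2 -0.1]
down t 31.0 [552.6  35.2  82.8] op 0.209 grip 21.3 F [-0.3 -0.2 -0.4]
open t 31.3 [552.6  35.2  82.8] op 0.448 grip 0.0 F [ 0.1  0.4 -0.9]
 t 33.4 [450.4 269.3 259.6] op 0.456 grip 0.0 F [ 0.1 -0.2 -0.2]
```

View pics/f.png

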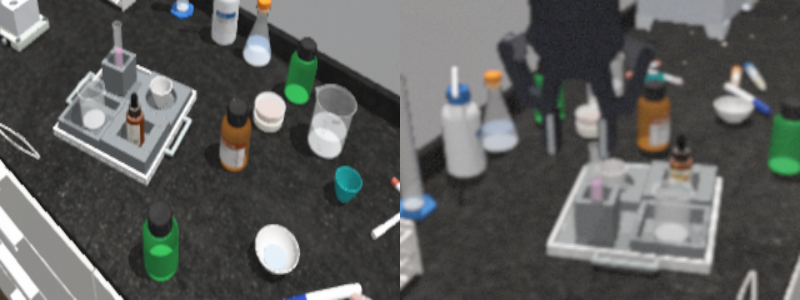

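All four pieces stand in their inserts, and the look-alikes haven't moved. Handing in.

```bash
python3 -c "
from h import *
env.sleep(1); st(); print(env.job_done())"
```

```text
t 34.5 [450. 270. 260.] op 0.449 grip 0.0 F [ 0.5  0.7 -0.1]
the job is handed in; nothing more can be done
None
```

The kit is packed and handed in at 34.5 s: small beaker, crucible, dropper bottle and test tube each stand in their inserts, the look-alikes are untouched, and the gripper is empty and clear.

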